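Run the tracing stick round a scalloped spice turntable to seat its edge studs

ROBOT

A 6-joint arm with a two-finger parallel gripper is mounted at the origin on the work surface. World frame = base frame: x ahead of the robot, y to its left, z up, the work surface at z = 0. Lengths are in m, angles in rad, forces in N, time in s.
With the tool pointing down it reaches from about 0.35 to 0.975 m from the base axis. Payload 4.9 kg.
Tool frame: the origin (TCP) lies on the centre line of the jaws, within the pads' length; the fingertips stand 22 mm ahead of it and the grasp point (between the pads) lies 3 mm ahead of it (manip.tcp_to_tips is the distance from the TCP to the fingertips, in m); z points along the fingers, x is the direction in which the jaws open and shut, and the axes are right-handed (so a half turn about z gives the same grasp; the last joint's range is limited). The gripper opens to 85 mm and grips with 20 to 120 N. Pads are 22 mm wide; open, the fingers measure 114 mm over their backs; the gripper's body (76 mm by 85 mm) begins 54 mm behind the grasp point. The pads swing forward as they close: fully open they stand 13 mm farther back than shut.
Start: joints at [0.986, 0.053, 1.613, -0, 1.476, -0.119], TCP at [0.281, 0.558, 0.253] pointing down, gripper open.
Joint ranges: [-3.01, 3.01], [-1.01, 2.22], [0.06, 2.58], [-1.02, 4.17], [0.09, 2.62], [-3.14, 3.14]. Speed limits (rad/s): [2.57, 2.57, 3.14, 3.14, 3.14, 3.14].

INTERFACE

Orientations are given as a unit quaternion [w, x, y, z].
In Python, from plant import manip gives the robot as it stands.
- The arm moves only by the shell command python3 -m pendant 'ROWS'. ROWS is a JSON object of lists of equal length, an entry for each row: "linear": the shift along the tool's x, y, z in cm, a list of three; "rotation": the turn, a rotation vector about the tool's x, y, z in degrees, a list of three; "grip": the closure, from 0 (fully open) to 1 (shut). A call has exactly 10 rows; each row is the pose to reach, as a shift and turn from the pose commanded when the call began, along the tool's axes at that moment; what a row does not reach only later rows make up. A row lasts 1/12 s, in which the tool goes at most 41.7 mm and 7.16 degrees, less where a joint would pass 70% of its speed; a pose out of reach is approached as far as the arm can. A call with a gripper value outside its range is refused whole. The fingers move at their own pace and stop on an object; the grip force is fixed at half the most. Time passes only in rows, so rows that repeat a pose let the fingers close, or fill a call up. It gives the time, the measured TCP pose, the force and the opening at its end, in the units of the state.
- manip.state(): the state, without advancing time (a new reading comes with each control period).
- manip.grab_frame(name): name is "side" or "top"; returns the picture (384x512x3 uint8, red, green, blue); there is no depth.
- manip.calibration(name): a dict with "fx", "fy", "cx", "cy" (pixels), "cam_to_world" (4x4, takes a point from camera to world coordinates). Camera axes: x right, y up, looking along -z (the intrinsics and any distortion apply to the point x, -y, -z); pixel columns grow to the right and rows downward; lengths in m; the calibration is good to about 2 mm. A picture is of the moment at which its call begins. calibration takes no time and is no camera call.
- manip.job_done(): hands the job in, once; it reports no verdict.
The state is a dict: "time": time; "joint_pos": joint angles; "joint_vel": joint speeds; "joint_efforts": joint torques, N m; "tool_pos": TCP position; "tool_rot": TCP orientation; "contact_force": force on the tool from outside, world axes, zero at the start; "ft_torque": the same for the moment, N m; "gripper_width": opening from 0.0 (shut) to 1.0 (fully open).
Only numpy, scipy, OpenCV 4.12 (cv2) and the standard library are available. Lean on these libraries where they do the work, as an engineer would, in place of code of your own. Each camera call takes 0.05 s, during which the arm holds its last target. There are 200 camera calls.

TASK

The eight brass studs along the scalloped near edge of the spice turntable have crept out. Take the wooden stick from its block and trace its shank along that edge from one end of the row to the other, over both lobes and through the hollow between, in one unbroken run that stays against the edge and presses gently (a few newtons, never 25), until every stud is flush; then stand the stick fully home in its block again. Do not touch the turntable with the gripper, and leave everything else as it stands.

Things in the scene. Friction and masses are not known exactly. Their poses are not given: they have to be found in the camera images.
- turntable: Fixed pivot base of the spice turntable, which carries a four-lobed green-painted wooden board, level, 220 x 220 mm, from 30 to 56 mm above the ledge. Origin on the ledge midway between the two near lobes' centres; -x points from the board to the open near side, y along the near edge, z up; pivot at x = +60 mm. Spice jars 46 mm wide, 130 mm high (from the ledge) are fixed on the far lobes at (120, +-60) mm.
- scallop_mid (a point): Same frame as body turntable. This is the base's pose, not the board's: the board has play on its pivot, so the real edge and studs sit up to 8 mm nearer or farther along x and turned up to 0.08 rad about the pivot. Find the edge by touch or sight and follow it by feel. The board does not yield to pushes under 40 N.
- lobe_left (a point): Nominal centre of the near lobe on the +y side, 43 mm above the ledge, at (0, +60) mm in the base frame (not on the board). Lobe edge: convex, 50 mm radius. Between the lobes the edge is a hollow: concave arc of 35 mm radius about (-60.2, 0) mm, deepest at x = -25.2 mm. The arcs join smoothly where the edge's normal is 45 degrees off -x.
- lobe_right (a point): Nominal centre of the near lobe on the -y side, 43 mm above the ledge, at (0, -60) mm in the base frame (not on the board). Lobe edge: convex, 50 mm radius.
- block_hole (a point): Centre of the round hole's mouth in the top of the fixed dark wooden block, 80 x 80 x 60 mm; hole 21 mm across, straight through, vertical. The block may stand to the robot's left or right.
- stick_grip (a point): Centre of the square handle, 24 x 24 x 60 mm, of the light wooden stick (115 mm long, about 80 g). z points up the stick; x and y are square to the handle's faces. In the block the stick is upright, its collar on the block's top, this point 35 mm above the hole's mouth.
- stick_tip (a point): Free end of the stick's round shank, on its axis, 85 mm below the handle's centre. From here up: shank 12 mm across and 50 mm long, red collar 34 mm across and 5 mm thick, then the handle. Axes as stick_grip.
- stud1 (a joint): How far this polished, slippery domed brass stud is pushed in, m: 0 stands 5 mm proud, 0.005 flush. Dome of 12 mm radius, 43 mm above the ledge; slides square to the edge with about 2.5 N of friction and stays where it is left. Place on the edge: lobe_left, 20 degrees outside the lobe's foremost point (towards +y).
- stud2 (a joint): How far this polished, slippery domed brass stud is pushed in, m: 0 stands 5 mm proud, 0.005 flush. Dome of 12 mm radius, 43 mm above the ledge; slides square to the edge with about 2.5 N of friction and stays where it is left. Place on the edge: lobe_left, 5 degrees inside.
- stud3 (a joint): How far this polished, slippery domed brass stud is pushed in, m: 0 stands 5 mm proud, 0.005 flush. Dome of 12 mm radius, 43 mm above the ledge; slides square to the edge with about 2.5 N of friction and stays where it is left. Place on the edge: lobe_left, 30 degrees inside.
- stud4 (a joint): How far this polished, slippery domed brass stud is pushed in, m: 0 stands 5 mm proud, 0.005 flush. Dome of 12 mm radius, 43 mm above the ledge; slides square to the edge with about 2.5 N of friction and stays where it is left. Place on the edge: hollow, 20 degrees to the +y side of its middle.
- stud5 (a joint): How far this polished, slippery domed brass stud is pushed in, m: 0 stands 5 mm proud, 0.005 flush. Dome of 12 mm radius, 43 mm above the ledge; slides square to the edge with about 2.5 N of friction and stays where it is left. Place on the edge: hollow, 20 degrees to the -y side.
- stud6 (a joint): How far this polished, slippery domed brass stud is pushed in, m: 0 stands 5 mm proud, 0.005 flush. Dome of 12 mm radius, 43 mm above the ledge; slides square to the edge with about 2.5 N of friction and stays where it is left. Place on the edge: lobe_right, 30 degrees inside.
- stud7 (a joint): How far this polished, slippery domed brass stud is pushed in, m: 0 stands 5 mm proud, 0.005 flush. Dome of 12 mm radius, 43 mm above the ledge; slides square to the edge with about 2.5 N of friction and stays where it is left. Place on the edge: lobe_right, 5 degrees inside.
- stud8 (a joint): How far this polished, slippery domed brass stud is pushed in, m: 0 stands 5 mm proud, 0.005 flush. Dome of 12 mm radius, 43 mm above the ledge; slides square to the edge with about 2.5 N of friction and stays where it is left. Place on the edge: lobe_right, 20 degrees outside (towards -y).
- bottle_a: Empty green glass bottle, 72 mm across, 272 mm tall. Origin at the centre of its underside. Bystander, leave alone.
- bottle_b: Empty green glass bottle, 72 mm across, 272 mm tall. Origin at the centre of its underside. Bystander, leave alone.
- funnel: Aluminium funnel standing mouth down, 112 mm across, 105 mm tall. Origin at the centre of its underside. Bystander, leave alone.
- cup: Grey plastic measuring cup with a handle at its own +y, 84 mm across, 85 mm tall; it stands on the side opposite the stick's block. Origin at the centre of its underside. Bystander, leave alone.
- spoon_rest: Wooden spoon rest with a wooden spoon on it, 250 x 90 x 24 mm. Origin at the centre of its underside. Bystander, leave alone.
- jar: White lidded jar, 70 mm across, 110 mm tall. Origin at the centre of its underside. Bystander, leave alone.
There are look-alikes about, which are no part of the job. Leave any purple look-alike of the part that bears stick_grip alone. Leave any red look-alike of the part that bears block_hole alone.

How it is judged:
On the way, in this order (a step that is already met when the one before it is completed fails the run):
1. the stick is drawn out of its block (z of stick_tip in the frame of block_hole above 0.01 m), for 0.1 s.
2. all eight studs are pressed in to within 1.5 mm of flush (value of joint each of stud1, stud2, stud3, stud4, stud5, stud6, stud7, stud8 above 0.0035 m), for 0.1 s.
At the end, for the whole second after the job is handed in: All eight studs stand within 1.5 mm of flush; the stick stands in its block's hole, released and at rest, handle centre within 12 mm of the hole's axis, shank at least 46 mm deep, within 0.12 rad of upright (all of step 2 and horizontal distance between stick_grip and block_hole below 0.012 m and z of stick_tip in the frame of block_hole below -0.046 m and angle between stick_grip's own z axis and vertical below 0.12 rad and linear speed of stick below 0.02 m/s); the robot touches nothing.
It fails at once if the stick presses on the turntable with more than 25 N (contact force between stick and turntable above 25 N).
It fails at once if the stick leaves the scalloped edge (by more than about 10 mm, or over its top) while some studs are in and others not (value of joint any of stud1, stud2, stud3, stud4, stud5, stud6, stud7, stud8 above 0.0035 m and not (value of joint each of stud1, stud2, stud3, stud4, stud5, stud6, stud7, stud8 above 0.0035 m) and not (height (world z) of stick_tip below 0.052 m and (horizontal distance between stick_tip and lobe_left below 0.082 m or horizontal distance between stick_tip and lobe_right below 0.082 m or (y of stick_tip in the frame of turntable between -0.04 and 0.04 m and x of stick_tip in the frame of turntable above -0.066 m)))).
It fails at once if the gripper or arm touches the turntable (contact force between any of the fingers, the arm and turntable above 1 N).
It fails at once if a bystander is shifted by more than 20 mm or tipped (distance of any of bottle_a, bottle_b, funnel, cup, spoon_rest, jar from where it was at the start of the episode above 0.02 m or angle between any of bottle_a, bottle_b, funnel, cup, spoon_rest, jar's own z axis and vertical above 0.3 rad).
It also fails if it takes over 72 s, if anything falls off the work surface, if the arm or the gripper's body presses on something with over 40 N, if the wrist force passes 120 N, or if a joint passes its speed limit or range.

## Working session

There is one attempt and no reset: what is moved stays moved. The work goes in short steps, Python scripts to look and compute and a shell command to move; the robot and the scene stay as the last step left them, time stands still between calls to the robot, and variables do not carry over. Pictures are saved under pics/ and viewed, about 8 in all and at most 12, crops included, and the job is handed in when it is done.

```bash
mkdir -p pics; ls; python3 - <<'E'
from plant import manip
import cv2,numpy as np
print(manip.state())
for n in("top","side"):
    f=manip.grab_frame(n); cv2.imwrite(f"pics/{n}0.png",cv2.cvtColor(cv2.resize(f,(800,600),interpolation=cv2.INTER_CUBIC),cv2.COLOR_RGB2BGR))
    print(n,manip.calibration(n))
E
```

```text
pics
{'time': 0.0, 'joint_pos': array([ 9.85986441e-01,  5.33463931e-02,  1.61429176e+00, -1.02829611e-05,
        1.47600738e+00, -1.19028710e-01]), 'joint_vel': array([-0.00037098, -0.00031219, -0.00182936,  0.00165576,  0.00110236,
        0.00049435]), 'joint_efforts': array([-2.02493924e-03, -3.93673217e+01, -3.70185471e+01, -2.76090259e-04,
        7.16859824e-03, -3.36882010e-05]), 'tool_pos': array([0.2803964 , 0.55792365, 0.25207081]), 'tool_rot': array([ 4.35779504e-04,  8.51210459e-01,  5.24823495e-01, -9.29352557e-04]), 'contact_force': array([-0.13718747,  1.30703329,  0.86670312]), 'ft_torque': array([-0.00774758,  0.01259213,  0.07493192]), 'gripper_width': 1.0021798061287535}
top {'fx': 412.9276656469797, 'fy': 412.9276656469797, 'cx': 257.59959721122624, 'cy': 190.3236474745042, 'cam_to_world': array([[ 0.02309569,  0.99519092, -0.09519257,  0.38197539],
       [-0.99960408,  0.02451844,  0.01380341,  0.01053063],
       [ 0.016071  ,  0.09483608,  0.99536317,  1.61848001],
       [ 0.        ,  0.        ,  0.        ,  1.        ]])}
side {'fx': 378.57408067457567, 'fy': 378.57408067457567, 'cx': 259.2797644390897, 'cy': 187.15838206096393, 'cam_to_world': array([[ 0.88776808,  0.29165795, -0.35609475,  0.11278028],
       [-0.4601276 ,  0.54171057, -0.70344314, -0.82903995],
       [-0.01226449,  0.78834339,  0.61511323,  0.78658056],
       [ 0.        ,  0.        ,  0.        ,  1.        ]])}
```

View pics/top0.png

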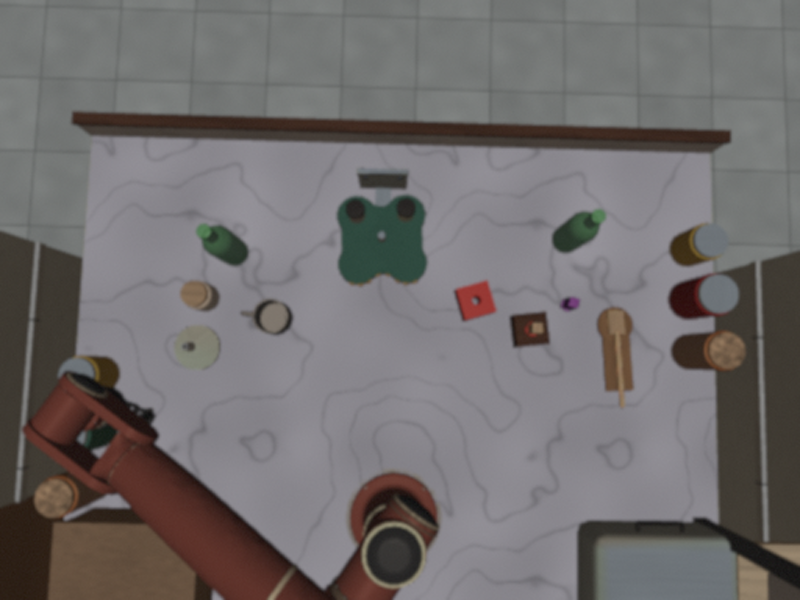

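View pics/side0.png

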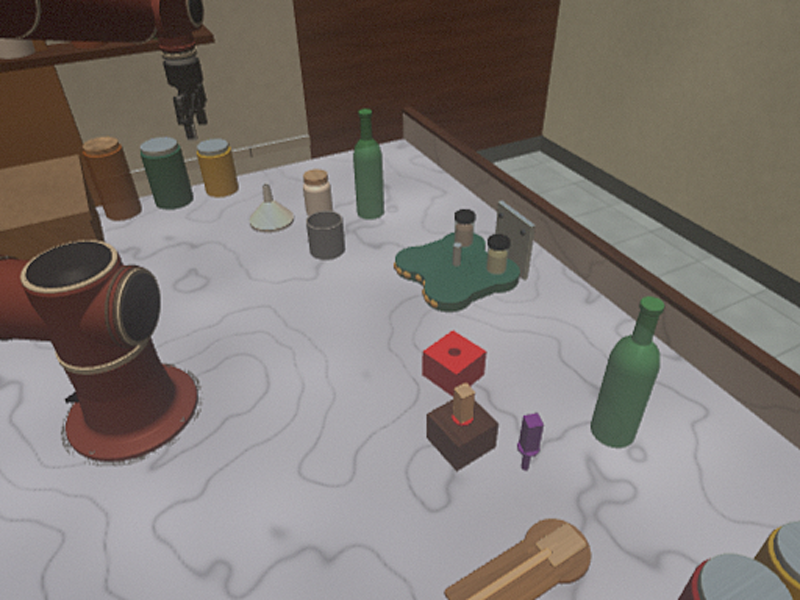

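The top view shows the board at about (382,240), the dark block with the stick at about (530,330), the red decoy at (476,300) and the purple decoy at (570,303). Block is on the robot's right, cup on the left. Next I'll take enlarged crops.

```bash
cat > h.py <<'E'
from plant import manip
import cv2,numpy as np
from scipy.spatial.transform import Rotation as R
def ray(n,u,v):
    c=manip.calibration(n);T=np.array(c["cam_to_world"])
    d=T[:3,:3]@np.array([(u-c["cx"])/c["fx"],-(v-c["cy"])/c["fy"],-1]);return T[:3,3],d
def atz(n,u,v,z):
    o,d=ray(n,u,v);return o+d*(z-o[2])/d[2]
def proj(n,p):
    c=manip.calibration(n);T=np.array(c["cam_to_world"]);q=T[:3,:3].T@(np.array(p)-T[:3,3])
    return c["cx"]-c["fx"]*q[0]/q[2],c["cy"]+c["fy"]*q[1]/q[2]
def crop(n,x0,y0,w,h,s,name,f=None):
    f=manip.grab_frame(n) if f is None else f
    cv2.imwrite("pics/"+name,cv2.cvtColor(cv2.resize(f[y0:y0+h,x0:x0+w],None,fx=s,fy=s,interpolation=cv2.INTER_CUBIC),cv2.COLOR_RGB2BGR))
def st():
    s=manip.state();r=R.from_quat(np.roll(s["tool_rot"],-1));return s,r
E
python3 - <<'E'
from h import *
crop("top",210,115,160,115,5,"topc.png")
crop("side",240,120,120,190,3,"sidec.png")
E
```

```text
(no output)
```

View pics/topc.png

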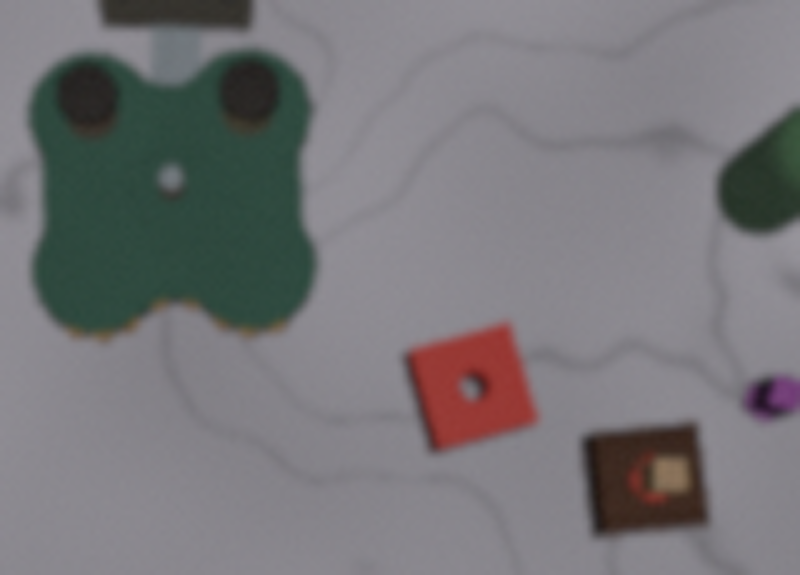

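View pics/sidec.png

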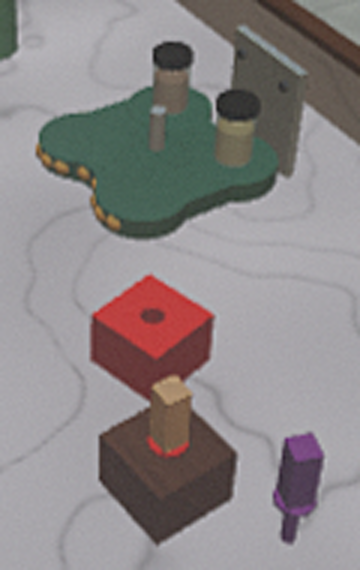

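```bash
cat > fit.py <<'E'
from h import *
from scipy.optimize import minimize
def arc(c,r,a,b): a=np.radians(np.linspace(a,b,30));return np.c_[c[0]+r*np.cos(a),c[1]+r*np.sin(a)]
# near edge, +y to -y; board frame with pivot as origin
near=np.r_[arc((0,.06),.05,90+45,225),arc((-.0602,0),.035,45,-45),arc((0,-.06),.05,135,225)]-[.06,0]
Rm=lambda t:np.array([[np.cos(t),-np.sin(t)],[np.sin(t),np.cos(t)]])
out=np.vstack([near@Rm(k*np.pi/2).T for k in range(4)])
def pr(n,P):
    c=manip.calibration(n);T=np.array(c["cam_to_world"]);q=(P-T[:3,3])@T[:3,:3]
    return np.c_[c["cx"]-c["fx"]*q[:,0]/q[:,2],c["cy"]+c["fy"]*q[:,1]/q[:,2]]
S=4
def render(n,p):
    xy=out@Rm(p[2]).T+p[:2];m=np.zeros((384*S,512*S),np.uint8)
    for z in np.linspace(.03,.056,7):
        q=pr(n,np.c_[xy,np.full(len(xy),z)]);cv2.fillPoly(m,[np.round(((q+.5)*S-.5)*16).astype(np.int32)],255,shift=4)
    return cv2.resize(m,(512,384),interpolation=cv2.INTER_AREA)/255.
def green(n):
    f=np.mean([manip.grab_frame(n).astype(float) for _ in range(3)],0)
    return f
if __name__=="__main__":
    F={n:green(n) for n in("top","side")}
    for n,f in F.items(): np.save(f"{n}.npy",f)
    c0=atz("top",210+172/5,115+182/5,.056);print("pin",c0)
    for use in (("top",),("side",),("top","side")):
        def cost(p):
            s=0
            for n in use:
                f=F[n];m=(f[...,1]-f[...,0]);m=np.clip((m-0)/28.,0,1)
                r=render(n,p);roi=cv2.dilate((r>0).astype(np.uint8),np.ones((9,9)))>0
                w=roi.copy()
                s+=np.sum(np.abs(m-r)[w])
            return s
        best=min((minimize(cost,[c0[0],c0[1],t],method="Nelder-Mead",options=dict(initial_simplex=np.array([c0[0],c0[1],t])+np.array([[0,0,0],[.01,0,0],[0,.01,0],[0,0,.1]]),xatol=1e-4,fatol=.1)) for t in(-.1,.1)),key=lambda r:r.fun)
        print(use,best.x,best.fun)
    # stick and block
    f=F["top"]
    print("green level",f[150:165,245:255].mean((0,1)))
    print("handle top",atz("top",210+672/5,115+475/5,.125),"collar",atz("top",210+655/5,115+479/5,.065))
    print("block top corners",[atz("top",210+a/5,115+b/5,.06)[:2].round(4) for a,b in((592,437),(696,426),(707,521),(599,532))])
    print("side handle top",atz("side",240+172/3,120+384/3,.125),"collar",atz("side",240+169/3,120+447/3,.0625))
E
python3 fit.py
```

```text
pin [0.68002684 0.04292366 0.056     ]
('top',) [0.67981248 0.04476609 0.05880042] 743.7240896358543
('side',) [0.68260528 0.05218799 0.04827013] 755.5813725490195Traceback (most recent call last):
  File "fit.py", line 33, in <module>
    best=min((minimize(cost,[c0[0],c0[1],t],method="Nelder-Mead",options=dict(initial_simplex=np.array([c0[0],c0[1],t])+np.array([[0,0,0],[.01,0,0],[0,.01,0],[0,0,.1]]),xatol=1e-4,fatol=.1)) for t in(-.1,.1)),key=lambda r:r.fun)
  File "fit.py", line 33, in <genexpr>
    best=min((minimize(cost,[c0[0],c0[1],t],method="Nelder-Mead",options=dict(initial_simplex=np.array([c0[0],c0[1],t])+np.array([[0,0,0],[.01,0,0],[0,.01,0],[0,0,.1]]),xatol=1e-4,fatol=.1)) for t in(-.1,.1)),key=lambda r:r.fun)
              ~~~~~~~~^^^^^^^^^^^^^^^^^^^^^^^^^^^^^^^^^^^^^^^^^^^^^^^^^^^^^^^^^^^^^^^^^^^^^^^^^^^^^^^^^^^^^^^^^^^^^^^^^^^^^^^^^^^^^^^^^^^^^^^^^^^^^^^^^^^^^^^^^^^^^^^^^^^^^^^^^^^^^^^^^^^^^^^^
    res = _minimize_neldermead(fun, x0, args, callback, bounds=bounds,
                               **options)
    fxr = func(xr)
    fx = function(np.copy(x), *(wrapper_args + args))
  File "fit.py", line 29, in cost
    r=render(n,p);roi=cv2.dilate((r>0).astype(np.uint8),np.ones((9,9)))>0
  File "fit.py", line 15, in render
    q=pr(n,np.c_[xy,np.full(len(xy),z)]);cv2.fillPoly(m,[np.round(((q+.5)*S-.5)*16).astype(np.int32)],255,shift=4)
  File "fit.py", line 9, in pr
    c=manip.calibration(n);T=np.array(c["cam_to_world"]);q=(P-T[:3,3])@T[:3,:3]
ValueError: time passes only in moves, steps and waits
```

```bash
python3 - <<'E'
from plant import manip
import json
json.dump({n:{k:(v.tolist() if hasattr(v,'tolist') else v) for k,v in manip.calibration(n).items()} for n in("top","side")},open("cal.json","w"))
E
sed -i 's/manip.calibration(n)/CAL[n]/; s/^import cv2,numpy as np/import cv2,numpy as np,json\nCAL=json.load(open("cal.json"))/' h.py; sed -i 's/manip.calibration(n)/CAL[n]/' fit.py
python3 - <<'E'
import re
s=open('fit.py').read()
i=s.index('    F={n:green');j=s.index('    for use in')
s=s[:i]+'''    F={n:np.load(n+".npy") for n in("top","side")}
    M={}
    c0=atz("top",210+172/5,115+182/5,.056)
    for n,f in F.items():
        d=f[...,1]-f[...,0];r=render(n,[c0[0],c0[1],.05]);roi=cv2.dilate((r>0).astype(np.uint8),np.ones((13,13)))>0
        inn=cv2.erode((r>.9).astype(np.uint8),np.ones((9,9)))>0
        hi=np.median(d[inn]);lo=np.median(d[roi&(r==0)]);print(n,hi,lo);M[n]=(np.clip((d-lo)/(hi-lo),0,1),roi)
'''+s[j:]
i=s.index("                f=F[n]");j=s.index("            return s")
s=s[:i]+"                m,roi=M[n];s+=np.sum(np.abs(m-render(n,p))[roi])\n"+s[j:]
open('fit.py','w').write(s)
E
python3 fit.py
```

```text
top 26.33333333333333 -2.3333333333333144
side 27.333333333333336 -2.0
('top',) [0.68063633 0.0451806  0.04989498] 624.0566803465568
('side',) [0.68167448 0.05092279 0.06309277] 740.2414438502674
('top', 'side') [0.67882898 0.04630284 0.05295042] 1383.1099262114992
green level [48.12888889 72.94222222 63.15333333]
handle top [ 0.46084665 -0.32682485  0.125     ] collar [ 0.46068813 -0.32751384  0.065     ]
block top corners [array([ 0.4916, -0.2806]), array([ 0.5019, -0.3597]), array([ 0.4301, -0.3682]), array([ 0.4199, -0.2863])]
side handle top [ 0.46755445 -0.32141314  0.125     ] collar [ 0.46245503 -0.33085354  0.0625    ]
```

```bash
cat > plan.py <<'E'
# plan.py x y z xang_deg [steps]: rows wanted from the commanded pose (cmd.json); stores the new one
import sys
from h import *
cmd=json.load(open("cmd.json"))
def ax(a): a=np.radians(a);return np.array([[np.cos(a),np.sin(a),0],[np.sin(a),-np.cos(a),0],[0,0,-1]])
def rows(target):
    x,y,z,a=target;A=ax(cmd[3])
    lin=np.round(A@(np.array([x,y,z])-cmd[:3])*100,2);rot=round(cmd[3]-a,1)
    new=[*(A.T@lin/100+cmd[:3]),cmd[3]-rot]
    return lin.tolist(),rot,new
if __name__=="__main__":
    lin,rot,new=rows([float(v) for v in sys.argv[1:5]])
    print(lin,rot);json.dump([float(v) for v in new],open("cmd.json","w"))
E
python3 - <<'E'
import json
json.dump([.281,.558,.253,63.3],open("cmd.json","w"))
E
python3 plan.py .42 -.05 .25 7; python3 plan.py .461 -.3265 .2 7
python3 - <<'E'
from h import *
f=np.load("side.npy").astype(np.uint8); crop("side",280,235,50,70,8,"sides.png",f)
E
```

```text
[-48.07, 39.74, 0.3] 56.3
[0.7, 27.94, 5.0] 0.0
```

View pics/sides.png

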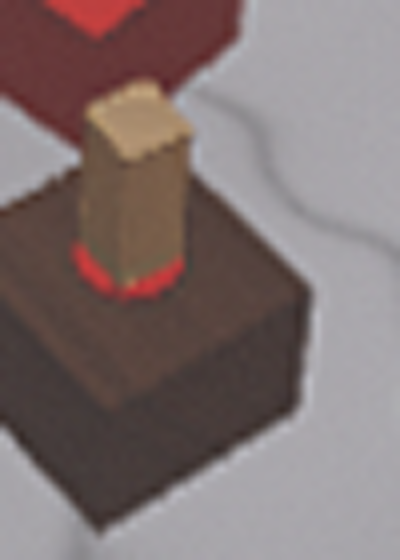

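The crop shows the handle's top corners at (86,107), (150,82), (193,130) and (133,160), with the red collar resting on the block.

```bash
python3 - <<'E'
from h import *
P=[atz("side",280+a/8,235+b/8,.125)[:2] for a,b in((86,107),(150,82),(193,130),(133,160))]
print(np.mean(P,0));
for i in range(4): d=P[(i+1)%4]-P[i];print(d,np.degrees(np.arctan2(d[1],d[0])),np.hypot(*d))
E
python3 -m pendant '{"linear":[[-4,3.3,0],[-8,6.6,0],[-11.2,9.3,0.1],[-14.4,11.9,0.1],[-17.6,14.5,0.1],[-20.8,17.2,0.1],[-24,19.8,0.2],[-27.2,22.5,0.2],[-30.4,25.1,0.2],[-33,27.3,0.2]],"rotation":[[0,0,3],[0,0,8],[0,0,14],[0,0,20],[0,0,26],[0,0,32],[0,0,38],[0,0,44],[0,0,50],[0,0,56.3]],"grip":[0,0,0,0,0,0,0,0,0,0]}'
```

```text
[ 0.46478221 -0.32684045]
[ 0.02187775 -0.00035743] -0.9359918706881584 0.02188067292961101
[ 0.00091975 -0.02200931] -87.6070410406287 0.022028523433126203
[-0.02150992 -0.00163422] -175.65529814055344 0.021571914141348108
[-0.00128758  0.02400096] 93.07081325961663 0.024035473592160093
time: 1.33
tool_pos: [0.3736, 0.1505, 0.2516]
tool_rot: [-0.0, 0.998, 0.059, 0.001]
contact_force: [1.7, 0.2, 0.3]
gripper_width: 1.001
```

```bash
cat > setc.py <<'E'
# setc.py lx ly lz rot : apply the rows' last entry to cmd.json
import sys
from plan import *
l=np.array([float(v) for v in sys.argv[1:4]])/100
n=[*(ax(cmd[3]).T@l+cmd[:3]),cmd[3]-float(sys.argv[4])];json.dump([float(v) for v in n],open("cmd.json","w"));print(np.round(n,4))
E
echo '[0.281,0.558,0.253,63.3]'>cmd.json; python3 setc.py -33 27.3 .2 56.3; python3 plan.py .462 -.3265 .2 3
```

```text
[0.3766 0.1405 0.251  7.    ]
[2.78, 47.39, 5.1] 4.0
```

```bash
python3 -m pendant '{"linear":[[0.2,4,0],[0.5,8,0],[0.7,12,0],[1,16,0],[1.2,20,0],[1.4,24,0],[1.7,28,0],[1.9,32,0],[2.1,36,0.5],[2.3,39.5,1]],"rotation":[[0,0,0],[0,0,0],[0,0,0],[0,0,1],[0,0,1],[0,0,2],[0,0,2],[0,0,3],[0,0,3],[0,0,4]],"grip":[0,0,0,0,0,0,0,0,0,0]}'; echo '[0.3766,0.1405,0.251,7]'>cmd.json; python3 setc.py 2.3 39.5 1 4;python3 plan.py .462 -.3265 .17 3
```

```text
time: 2.17
tool_pos: [0.4449, -0.2398, 0.2418]
tool_rot: [0.001, 1.0, 0.025, 0.001]
contact_force: [0.5, 0.1, -0.2]
gripper_width: 1.002
[ 0.4476 -0.2488  0.241   3.    ]
[1.03, 7.84, 7.1] 0.0
```

```bash
python3 -m pendant '{"linear":[[0.4,3,0.5],[0.8,5.5,1.5],[1.03,7.84,2.5],[1.03,7.84,4],[1.03,7.84,5],[1.03,7.84,6],[1.03,7.84,7.1],[1.03,7.84,7.1],[1.03,7.84,7.1],[1.03,7.84,7.1]],"rotation":[[0,0,0],[0,0,0],[0,0,0],[0,0,0],[0,0,0],[0,0,0],[0,0,0],[0,0,0],[0,0,0],[0,0,0]],"grip":[0,0,0,0,0,0,0,0,0,0]}'; python3 - <<'E'
from h import *
a=manip.grab_frame("side");b=manip.grab_frame("top")
s=cv2.resize(a[190:310,250:350],None,fx=4,fy=4,interpolation=cv2.INTER_CUBIC)
t=cv2.resize(b[185:265,300:380],None,fx=5,fy=5,interpolation=cv2.INTER_CUBIC)
t=np.vstack([t,np.zeros((80,400,3),np.uint8)]);cv2.imwrite("pics/hover.png",np.hstack([s,t])[...,::-1])
print(manip.state()["tool_pos"])
E
```

```text
time: 3.0
tool_pos: [0.4596, -0.3145, 0.171]
tool_rot: [0.0, 1.0, 0.027, 0.0]
contact_force: [-0.0, -0.5, -0.4]
gripper_width: 1.002
[ 0.45972041 -0.31483133  0.17150215]
```

View pics/hover.png

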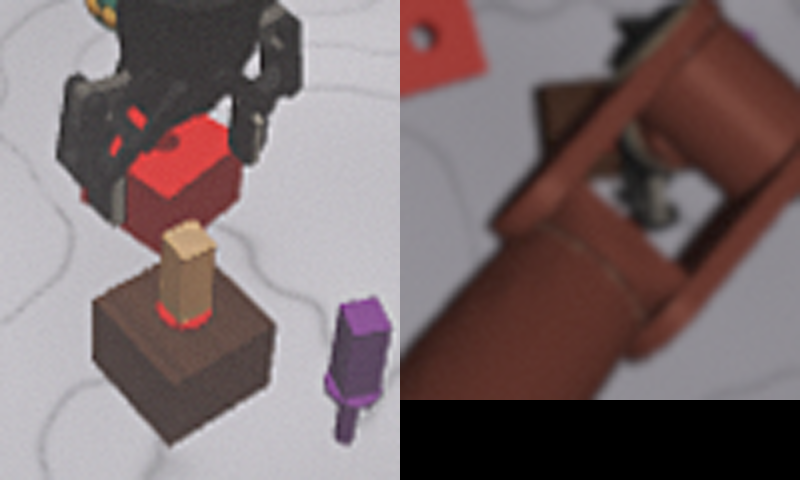

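```bash
echo '[0.4597,-0.3148,0.1715,3.1]'>cmd.json; python3 plan.py .462 -.3265 .098 3.1
python3 -m pendant '{"linear":[[0.1,0.6,0],[0.17,1.18,0],[0.17,1.18,1],[0.17,1.18,2.5],[0.17,1.18,4],[0.17,1.18,5.5],[0.17,1.18,6.5],[0.17,1.18,7.3],[0.17,1.18,7.3],[0.17,1.18,7.3]],"rotation":[[0,0,0],[0,0,0],[0,0,0],[0,0,0],[0,0,0],[0,0,0],[0,0,0],[0,0,0],[0,0,0],[0,0,0]],"grip":[0,0,0,0,0,0,0,0,0,0]}'
```

```text
[0.17, 1.18, 7.35] 0.0
time: 3.93
tool_pos: [0.4614, -0.3264, 0.097]
tool_rot: [-0.0, 1.0, 0.026, -0.0]
contact_force: [0.6, 0.9, 0.1]
gripper_width: 1.002
```

```bash
python3 -m pendant '{"linear":[[0,0,0],[0,0,0],[0,0,0],[0,0,0],[0,0,0],[0,0,0],[0,0,0],[0,0,0],[0,0,0],[0,0,0]],"rotation":[[0,0,0],[0,0,0],[0,0,0],[0,0,0],[0,0,0],[0,0,0],[0,0,0],[0,0,0],[0,0,0],[0,0,0]],"grip":[1,1,1,1,1,1,1,1,1,1]}'
```

```text
time: 4.77
tool_pos: [0.4619, -0.3267, 0.098]
tool_rot: [0.0, 1.0, 0.026, 0.0]
contact_force: [-0.2, 0.5, 4.3]
gripper_width: 0.267
```

```bash
python3 -m pendant '{"linear":[[0,0,-0.5],[0,0,-1.5],[0,0,-2.5],[0,0,-3.5],[0,0,-4.5],[0,0,-5.5],[0,0,-6.5],[0,0,-7.5],[0,0,-8],[0,0,-8]],"rotation":[[0,0,0],[0,0,0],[0,0,0],[0,0,0],[0,0,0],[0,0,0],[0,0,0],[0,0,0],[0,0,0],[0,0,0]],"grip":[1,1,1,1,1,1,1,1,1,1]}'; python3 - <<'E'
from h import *
print(manip.state()["tool_pos"])
# near-edge path in world: board pose
p=np.array([.680,.046]);t=.052
Rm=np.array([[np.cos(t),-np.sin(t)],[np.sin(t),np.cos(t)]])
w=lambda q:(Rm@(np.array(q)-[.06,0])+p).round(4)
print("origin",w((0,0)),"LL",w((0,.06)),"LR",w((0,-.06)),"hollow",w((-.0602,0)))
def c(n,deg,off=0): # deg: outside +, on lobe
    a=np.radians(deg);s={'L':1,'R':-1}[n];return w((-(.056+off)*np.cos(a),s*(.06+(.056+off)*np.sin(a))))
for n in'LR':print(n,[(d,c(n,d)) for d in(40,20,-5,-30,-45)])
print("hollow mid",w((-.0602+.029,0)))
crop("side",240,120,110,150,4,"stick_up.png")
E
```

```text
time: 5.6
tool_pos: [0.4622, -0.3271, 0.1794]
tool_rot: [0.001, 1.0, 0.026, 0.001]
contact_force: [1.2, -0.1, -0.6]
gripper_width: 0.274
[ 0.46223011 -0.32706436  0.17942644]
origin [0.6201 0.0429] LL [0.617  0.1028] LR [ 0.6232 -0.017 ] hollow [0.56   0.0398]
L [(40, array([0.5723, 0.1365])), (20, array([0.5634, 0.1192])), (-5, array([0.5615, 0.095 ])), (-30, array([0.57  , 0.0723])), (-45, array([0.5795, 0.0612]))]
R [(40, array([ 0.5822, -0.0552])), (20, array([ 0.5716, -0.0389])), (-5, array([ 0.5672, -0.0151])), (-30, array([0.5733, 0.0084])), (-45, array([0.5816, 0.0204]))]
hollow mid [0.5889 0.0413]
```

View pics/stick_up.png

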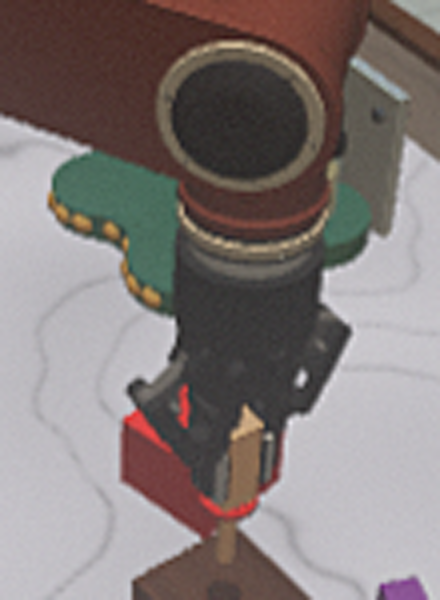

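Stick hangs upright in the jaws, tip clear above the hole at crop (222,590). Moving to the right-hand (-y) end of the row.

```bash
python3 -m pendant '{"linear":[[0.8,-2,0],[2.0,-5,0],[3.2,-8,0],[4.4,-11,0],[5.6,-14,0],[6.8,-17,0],[8,-20,0],[9,-22,0],[9.5,-23.2,0],[9.5,-23.2,0]],"rotation":[[0,0,0],[0,0,0],[0,0,0],[0,0,0],[0,0,0],[0,0,0],[0,0,0],[0,0,0],[0,0,0],[0,0,0]],"grip":[1,1,1,1,1,1,1,1,1,1]}'; python3 - <<'E'
from h import *
print(manip.state()["tool_pos"],atz("side",240+222/4,120+590/4,.06))
E
```

```text
time: 6.48
tool_pos: [0.5443, -0.0876, 0.1765]
tool_rot: [-0.0, 1.0, 0.028, -0.001]
contact_force: [0.2, -0.7, -0.5]
gripper_width: 0.271
[ 0.54427563 -0.08762385  0.17646689] [ 0.46433266 -0.3241941   0.06      ]
```

```bash
python3 -m pendant '{"linear":[[0,0,1],[0,0,2],[0,0,3],[0,0,4],[0,0,5],[0,0,6],[0,0,6.6],[0,0,6.6],[0,0,6.6],[0,0,6.6]],"rotation":[[0,0,0],[0,0,0],[0,0,0],[0,0,0],[0,0,0],[0,0,0],[0,0,0],[0,0,0],[0,0,0],[0,0,0]],"grip":[1,1,1,1,1,1,1,1,1,1]}'; python3 - <<'E'
from h import *
print(manip.state()["tool_pos"],manip.state()["contact_force"])
crop("side",235,140,130,80,6,"near.png")
E
```

```text
time: 7.32
tool_pos: [0.5446, -0.0899, 0.1119]
tool_rot: [0.0, 1.0, 0.026, 0.0]
contact_force: [0.5, 0.5, 0.1]
gripper_width: 0.275
[ 0.54462404 -0.08987616  0.11185539] [0.52233546 0.45218709 0.09351788]
```

View pics/near.png

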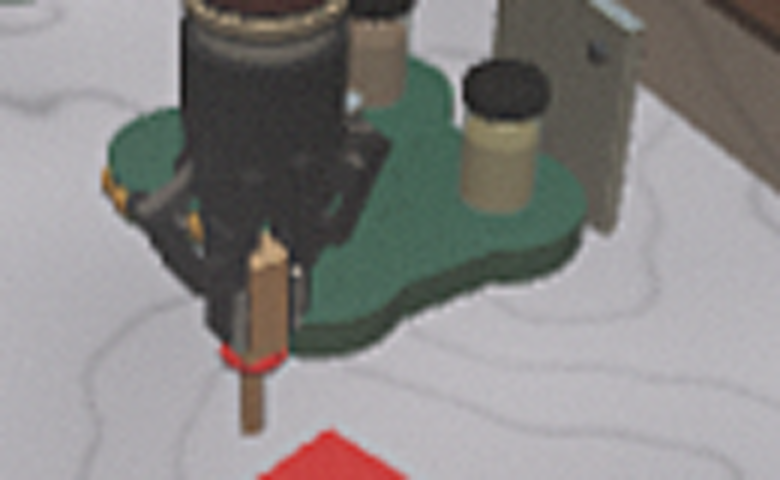

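```bash
python3 -m pendant '{"linear":[[0.4,-0.4,0],[0.8,-0.8,0],[1.2,-1.2,0],[1.6,-1.5,0],[2.0,-1.9,0],[2.3,-2.2,0],[2.6,-2.5,0],[2.8,-2.7,0],[2.8,-2.7,0],[2.8,-2.7,0]],"rotation":[[0,0,0],[0,0,0],[0,0,0],[0,0,0],[0,0,0],[0,0,0],[0,0,0],[0,0,0],[0,0,0],[0,0,0]],"grip":[1,1,1,1,1,1,1,1,1,1]}'
python3 -m pendant '{"linear":[[0.05,-0.05,0],[0.1,-0.1,0],[0.15,-0.15,0],[0.2,-0.2,0],[0.25,-0.25,0],[0.3,-0.3,0],[0.35,-0.35,0],[0.4,-0.4,0],[0.45,-0.45,0],[0.5,-0.5,0]],"rotation":[[0,0,0],[0,0,0],[0,0,0],[0,0,0],[0,0,0],[0,0,0],[0,0,0],[0,0,0],[0,0,0],[0,0,0]],"grip":[1,1,1,1,1,1,1,1,1,1]}'
```

```text
time: 8.2
tool_pos: [0.5707, -0.0612, 0.1112]
tool_rot: [0.0, 1.0, 0.026, -0.0]
contact_force: [0.0, -0.1, -0.7]
gripper_width: 0.271
time: 9.03
tool_pos: [0.5755, -0.056, 0.1113]
tool_rot: [-0.0, 1.0, 0.026, -0.0]
contact_force: [0.1, -0.5, -1.0]
gripper_width: 0.27
```

```bash
python3 -m pendant '{"linear":[[0.03,-0.03,0],[0.06,-0.06,0],[0.09,-0.09,0],[0.12,-0.12,0],[0.15,-0.15,0],[0.18,-0.18,0],[0.21,-0.21,0],[0.24,-0.24,0],[0.27,-0.27,0],[0.3,-0.3,0]],"rotation":[[0,0,0],[0,0,0],[0,0,0],[0,0,0],[0,0,0],[0,0,0],[0,0,0],[0,0,0],[0,0,0],[0,0,0]],"grip":[1,1,1,1,1,1,1,1,1,1]}'
```

```text
time: 9.87
tool_pos: [0.5772, -0.0541, 0.1112]
tool_rot: [0.001, 1.0, 0.026, -0.002]
contact_force: [-6.1, -5.6, 2.6]
gripper_width: 0.277
```

```bash
cat > trace.py <<'E'
# trace.py STEP_MM DELTA_MM : log contact from state, refit board pose, print 10 rows for the next stretch
import sys,os
from h import *
from plan import ax
from scipy.optimize import least_squares
step,delta=float(sys.argv[1])/1e3,float(sys.argv[2])/1e3
def arc(c,r,a,b,sg):
    a=np.radians(np.linspace(a,b,int(abs(b-a)*8)));u=np.c_[np.cos(a),np.sin(a)];return np.c_[np.array(c)+r*u,sg*u]
# centre path from -y to +y, with outward normals, origin shifted to the pivot
P=np.vstack([arc((0,-.06),.056,250,135,1),arc((-.0602,0),.029,-45,45,-1),arc((0,.06),.056,225,110,1)])-[.06,0,0,0]
def world(b):
    c,s=np.cos(b[2]),np.sin(b[2]);M=np.array([[c,-s],[s,c]]);return np.c_[P[:,:2]@M.T+b[:2],P[:,2:]@M.T]
D=json.load(open("trace.json")) if os.path.exists("trace.json") else dict(b=[.680,.046,.052],pts=[],cmd=[.5782,-.0528])
s=manip.state();q=s["tool_pos"][:2];F=s["contact_force"];W=world(D["b"])
i=np.argmin(np.sum((W[:,:2]-q)**2,1));Fn=-F[:2]@W[i,2:]
print("t %.1f pos %s z %.4f |F| %.1f Fpress %.1f Ft %.1f Fz %.1f stage %.2f"%(s["time"],q.round(4),s["tool_pos"][2],np.hypot(*F[:2]),Fn,F[:2]@np.array([-W[i,3],W[i,2]]),F[2],i/len(P)))
if Fn>2: D["pts"].append(q.tolist())
b0=np.array([.680,.046,.052])
def res(b):
    W=world(b);r=[]
    for p in D["pts"]:
        j=np.argmin(np.sum((W[:,:2]-p)**2,1));r.append((np.array(p)-W[j,:2])@W[j,2:]/.0004)
    return np.r_[r,(b-b0)/[.003,.003,.03]]
fit=least_squares(res,D["b"]);D["b"]=fit.x.tolist();W=world(fit.x)
print("board",fit.x.round(4),"res mm",(fit.fun[:-3]*.4).round(1))
i=np.argmin(np.sum((W[:,:2]-q)**2,1));S=np.r_[0,np.cumsum(np.hypot(*np.diff(W[:,:2],axis=0).T))]
cmd=np.array(D["cmd"]);off=(cmd-W[i,:2])@W[i,2:];A=ax(3.1)[:2,:2];L=[]
for k in range(10):
    f=min(1,(k+1)/8);j=min(np.searchsorted(S,S[i]+f*step),len(P)-1)
    t=W[j,:2]+W[j,2:]*((1-f)*off-f*delta);L.append(np.round(A@(t-cmd)*100,2))
D["cmd"]=(cmd+A.T@L[-1]/100).tolist();json.dump(D,open("trace.json","w"))
print("off %.1f mm"%(off*1e3),"cmd-now %s"%(cmd-q).round(4));print([[*map(float,l),0] for l in L])
E
python3 trace.py 8 1.2
```

```text
t 9.9 pos [ 0.5772 -0.0541] z 0.1112 |F| 8.3 Fpress -8.3 Ft 0.6 Fz 2.6 stage 0.11
board [0.68  0.046 0.052] res mm []
off 1.5 mm cmd-now [0.001  0.0013]
[[-0.02, -0.08, 0], [-0.05, -0.18, 0], [-0.07, -0.29, 0], [-0.1, -0.39, 0], [-0.12, -0.49, 0], [-0.14, -0.6, 0], [-0.16, -0.7, 0], [-0.18, -0.8, 0], [-0.18, -0.8, 0], [-0.18, -0.8, 0]]
```

```bash
rm trace.json; sed -i 's/Fn=-F\[:2\]@/Fn=F[:2]@/' trace.py; python3 trace.py 8 1.2
```

```text
t 9.9 pos [ 0.5772 -0.0541] z 0.1112 |F| 8.3 Fpress 8.3 Ft 0.6 Fz 2.6 stage 0.11
board [0.6777 0.0441 0.0482] res mm [0.1]
off -1.6 mm cmd-now [0.001  0.0013]
[[-0.04, -0.05, 0], [-0.1, -0.12, 0], [-0.16, -0.2, 0], [-0.21, -0.28, 0], [-0.26, -0.36, 0], [-0.32, -0.45, 0], [-0.37, -0.53, 0], [-0.42, -0.61, 0], [-0.42, -0.61, 0], [-0.42, -0.61, 0]]
```

```bash
python3 -m pendant '{"linear":[[-0.04,-0.05,0],[-0.1,-0.12,0],[-0.16,-0.2,0],[-0.21,-0.28,0],[-0.26,-0.36,0],[-0.32,-0.45,0],[-0.37,-0.53,0],[-0.42,-0.61,0],[-0.42,-0.61,0],[-0.42,-0.61,0]],"rotation":[[0,0,0],[0,0,0],[0,0,0],[0,0,0],[0,0,0],[0,0,0],[0,0,0],[0,0,0],[0,0,0],[0,0,0]],"grip":[1,1,1,1,1,1,1,1,1,1]}' >/dev/null; python3 trace.py 10 1.2
```

```text
t 10.7 pos [ 0.5732 -0.0487] z 0.1112 |F| 6.9 Fpress 6.2 Ft 3.0 Fz -0.1 stage 0.13
board [0.6775 0.0442 0.0467] res mm [0. 0.]
off -1.3 mm cmd-now [0.0005 0.0017]
[[-0.01, -0.02, 0], [-0.07, -0.12, 0], [-0.12, -0.23, 0], [-0.17, -0.34, 0], [-0.22, -0.46, 0], [-0.27, -0.57, 0], [-0.32, -0.68, 0], [-0.36, -0.79, 0], [-0.36, -0.79, 0], [-0.36, -0.79, 0]]
```

```bash
python3 -m pendant '{"linear":[[-0.01,-0.02,0],[-0.07,-0.12,0],[-0.12,-0.23,0],[-0.17,-0.34,0],[-0.22,-0.46,0],[-0.27,-0.57,0],[-0.32,-0.68,0],[-0.36,-0.79,0],[-0.36,-0.79,0],[-0.36,-0.79,0]],"rotation":[[0,0,0],[0,0,0],[0,0,0],[0,0,0],[0,0,0],[0,0,0],[0,0,0],[0,0,0],[0,0,0],[0,0,0]],"grip":[1,1,1,1,1,1,1,1,1,1]}' >/dev/null; python3 trace.py 12 1.2
```

```text
t 11.5 pos [ 0.5686 -0.0396] z 0.1106 |F| 5.8 Fpress 5.8 Ft 0.4 Fz -1.6 stage 0.16
board [0.6776 0.044  0.0483] res mm [ 0.   0.1 -0. ]
off -1.1 mm cmd-now [0.001  0.0003]
[[-0.05, -0.15, 0], [-0.09, -0.29, 0], [-0.12, -0.43, 0], [-0.16, -0.58, 0], [-0.19, -0.72, 0], [-0.21, -0.87, 0], [-0.23, -1.01, 0], [-0.25, -1.16, 0], [-0.25, -1.16, 0], [-0.25, -1.16, 0]]
```

```bash
python3 -m pendant '{"linear":[[-0.05,-0.15,0],[-0.09,-0.29,0],[-0.12,-0.43,0],[-0.16,-0.58,0],[-0.19,-0.72,0],[-0.21,-0.87,0],[-0.23,-1.01,0],[-0.25,-1.16,0],[-0.25,-1.16,0],[-0.25,-1.16,0]],"rotation":[[0,0,0],[0,0,0],[0,0,0],[0,0,0],[0,0,0],[0,0,0],[0,0,0],[0,0,0],[0,0,0],[0,0,0]],"grip":[1,1,1,1,1,1,1,1,1,1]}' >/dev/null; python3 trace.py 12 1.2
```

```text
t 12.4 pos [ 0.5656 -0.0283] z 0.1106 |F| 5.3 Fpress 4.5 Ft 2.8 Fz -0.4 stage 0.20
board [0.6777 0.0439 0.0496] res mm [-0.   0.1  0.  -0. ]
off -1.1 mm cmd-now [0.0009 0.0005]
[[-0.01, -0.12, 0], [-0.02, -0.27, 0], [-0.02, -0.41, 0], [-0.02, -0.57, 0], [-0.02, -0.71, 0], [-0.01, -0.86, 0], [-0.0, -1.0, 0], [0.01, -1.15, 0], [0.01, -1.15, 0], [0.01, -1.15, 0]]
```

```bash
python3 -m pendant '{"linear":[[-0.01,-0.12,0],[-0.02,-0.27,0],[-0.02,-0.41,0],[-0.02,-0.57,0],[-0.02,-0.71,0],[-0.01,-0.86,0],[0,-1,0],[0.01,-1.15,0],[0.01,-1.15,0],[0.01,-1.15,0]],"rotation":[[0,0,0],[0,0,0],[0,0,0],[0,0,0],[0,0,0],[0,0,0],[0,0,0],[0,0,0],[0,0,0],[0,0,0]],"grip":[1,1,1,1,1,1,1,1,1,1]}' >/dev/null; python3 trace.py 12 1.3
```

```text
t 13.2 pos [ 0.5652 -0.0158] z 0.1106 |F| 4.6 Fpress 4.5 Ft 0.7 Fz -1.5 stage 0.24
board [0.6778 0.0436 0.0515] res mm [-0.1  0.1  0.1  0.1 -0.1]
off -1.0 mm cmd-now [ 0.0008 -0.0005]
[[0.03, -0.2, 0], [0.06, -0.34, 0], [0.09, -0.48, 0], [0.12, -0.63, 0], [0.16, -0.77, 0], [0.2, -0.91, 0], [0.25, -1.04, 0], [0.3, -1.19, 0], [0.3, -1.19, 0], [0.3, -1.19, 0]]
```

```bash
python3 -m pendant '{"linear":[[0.03,-0.2,0],[0.06,-0.34,0],[0.09,-0.48,0],[0.12,-0.63,0],[0.16,-0.77,0],[0.2,-0.91,0],[0.25,-1.04,0],[0.3,-1.19,0],[0.3,-1.19,0],[0.3,-1.19,0]],"rotation":[[0,0,0],[0,0,0],[0,0,0],[0,0,0],[0,0,0],[0,0,0],[0,0,0],[0,0,0],[0,0,0],[0,0,0]],"grip":[1,1,1,1,1,1,1,1,1,1]}' >/dev/null; python3 trace.py 12 1.4
```

```text
t 14.0 pos [ 0.5674 -0.004 ] z 0.1105 |F| 5.3 Fpress 4.9 Ft 2.1 Fz -1.0 stage 0.28
board [0.6778 0.0435 0.0524] res mm [-0.1  0.   0.1  0.2 -0.  -0.1]
off -1.1 mm cmd-now [ 0.001  -0.0003]
[[0.05, -0.14, 0], [0.11, -0.27, 0], [0.17, -0.4, 0], [0.24, -0.54, 0], [0.3, -0.67, 0], [0.37, -0.79, 0], [0.45, -0.92, 0], [0.53, -1.05, 0], [0.53, -1.05, 0], [0.53, -1.05, 0]]
```

```bash
python3 -m pendant '{"linear":[[0.05,-0.14,0],[0.11,-0.27,0],[0.17,-0.4,0],[0.24,-0.54,0],[0.3,-0.67,0],[0.37,-0.79,0],[0.45,-0.92,0],[0.53,-1.05,0],[0.53,-1.05,0],[0.53,-1.05,0]],"rotation":[[0,0,0],[0,0,0],[0,0,0],[0,0,0],[0,0,0],[0,0,0],[0,0,0],[0,0,0],[0,0,0],[0,0,0]],"grip":[1,1,1,1,1,1,1,1,1,1]}' >/dev/null; python3 trace.py 10 1.4
```

```text
t 14.9 pos [0.5725 0.0075] z 0.1107 |F| 5.9 Fpress 5.8 Ft 1.2 Fz -1.2 stage 0.32
board [0.6778 0.0433 0.0535] res mm [-0.2 -0.   0.1  0.2  0.1  0.  -0.2]
off -1.2 mm cmd-now [ 0.0006 -0.001 ]
[[0.11, -0.16, 0], [0.17, -0.26, 0], [0.25, -0.35, 0], [0.32, -0.45, 0], [0.4, -0.55, 0], [0.48, -0.64, 0], [0.56, -0.73, 0], [0.64, -0.82, 0], [0.64, -0.82, 0], [0.64, -0.82, 0]]
```

```bash
python3 -m pendant '{"linear":[[0.11,-0.16,0],[0.17,-0.26,0],[0.25,-0.35,0],[0.32,-0.45,0],[0.4,-0.55,0],[0.48,-0.64,0],[0.56,-0.73,0],[0.64,-0.82,0],[0.64,-0.82,0],[0.64,-0.82,0]],"rotation":[[0,0,0],[0,0,0],[0,0,0],[0,0,0],[0,0,0],[0,0,0],[0,0,0],[0,0,0],[0,0,0],[0,0,0]],"grip":[1,1,1,1,1,1,1,1,1,1]}' >/dev/null; python3 trace.py 9 1.4
```

```text
t 15.7 pos [0.5784 0.016 ] z 0.1106 |F| 4.4 Fpress 4.1 Ft 1.7 Fz -0.5 stage 0.35
board [0.6779 0.0433 0.0539] res mm [-0.2 -0.   0.1  0.2  0.1  0.1 -0.1 -0.2]
off -1.3 mm cmd-now [ 0.0006 -0.0009]
[[0.1, -0.1, 0], [0.16, -0.16, 0], [0.24, -0.24, 0], [0.31, -0.32, 0], [0.39, -0.42, 0], [0.46, -0.51, 0], [0.53, -0.61, 0], [0.6, -0.7, 0], [0.6, -0.7, 0], [0.6, -0.7, 0]]
```

```bash
python3 -m pendant '{"linear":[[0.1,-0.1,0],[0.16,-0.16,0],[0.24,-0.24,0],[0.31,-0.32,0],[0.39,-0.42,0],[0.46,-0.51,0],[0.53,-0.61,0],[0.6,-0.7,0],[0.6,-0.7,0],[0.6,-0.7,0]],"rotation":[[0,0,0],[0,0,0],[0,0,0],[0,0,0],[0,0,0],[0,0,0],[0,0,0],[0,0,0],[0,0,0],[0,0,0]],"grip":[1,1,1,1,1,1,1,1,1,1]}' >/dev/null; python3 trace.py 9 1.5
```

```text
t 16.5 pos [0.5833 0.0228] z 0.1103 |F| 6.1 Fpress 5.5 Ft 2.6 Fz -1.6 stage 0.40
board [0.678  0.0431 0.0516] res mm [-0.2 -0.   0.1  0.2  0.1  0.1 -0.1 -0.2 -0. ]
off -1.4 mm cmd-now [ 0.0013 -0.0004]
[[0.05, -0.08, 0], [0.11, -0.18, 0], [0.16, -0.29, 0], [0.21, -0.4, 0], [0.26, -0.5, 0], [0.3, -0.61, 0], [0.34, -0.73, 0], [0.37, -0.84, 0], [0.37, -0.84, 0], [0.37, -0.84, 0]]
```

```bash
python3 -m pendant '{"linear":[[0.05,-0.08,0],[0.11,-0.18,0],[0.16,-0.29,0],[0.21,-0.4,0],[0.26,-0.5,0],[0.3,-0.61,0],[0.34,-0.73,0],[0.37,-0.84,0],[0.37,-0.84,0],[0.37,-0.84,0]],"rotation":[[0,0,0],[0,0,0],[0,0,0],[0,0,0],[0,0,0],[0,0,0],[0,0,0],[0,0,0],[0,0,0],[0,0,0]],"grip":[1,1,1,1,1,1,1,1,1,1]}' >/dev/null; python3 trace.py 9 1.5
```

```text
t 17.4 pos [0.5863 0.031 ] z 0.1102 |F| 7.5 Fpress 7.0 Ft 2.7 Fz -0.4 stage 0.45
board [0.678  0.0431 0.0516] res mm [-0.2 -0.   0.1  0.2  0.1  0.1 -0.1 -0.2 -0.  -0. ]
off -1.5 mm cmd-now [ 0.0015 -0.    ]
[[0.02, -0.09, 0], [0.04, -0.2, 0], [0.06, -0.32, 0], [0.08, -0.44, 0], [0.09, -0.55, 0], [0.09, -0.67, 0], [0.09, -0.79, 0], [0.09, -0.91, 0], [0.09, -0.91, 0], [0.09, -0.91, 0]]
```

```bash
python3 -m pendant '{"linear":[[0.02,-0.09,0],[0.04,-0.2,0],[0.06,-0.32,0],[0.08,-0.44,0],[0.09,-0.55,0],[0.09,-0.67,0],[0.09,-0.79,0],[0.09,-0.91,0],[0.09,-0.91,0],[0.09,-0.91,0]],"rotation":[[0,0,0],[0,0,0],[0,0,0],[0,0,0],[0,0,0],[0,0,0],[0,0,0],[0,0,0],[0,0,0],[0,0,0]],"grip":[1,1,1,1,1,1,1,1,1,1]}' >/dev/null; python3 trace.py 9 1.5
```

```text
t 18.2 pos [0.5869 0.0392] z 0.1102 |F| 8.0 Fpress 7.0 Ft 3.8 Fz -1.1 stage 0.51
board [0.678  0.0431 0.0517] res mm [-0.2 -0.   0.1  0.2  0.1  0.1 -0.1 -0.2 -0.  -0.   0. ]
off -1.5 mm cmd-now [0.0014 0.0008]
[[-0.0, -0.05, 0], [-0.01, -0.17, 0], [-0.03, -0.29, 0], [-0.05, -0.41, 0], [-0.07, -0.52, 0], [-0.1, -0.63, 0], [-0.13, -0.75, 0], [-0.17, -0.86, 0], [-0.17, -0.86, 0], [-0.17, -0.86, 0]]
```

```bash
python3 -m pendant '{"linear":[[0,-0.05,0],[-0.01,-0.17,0],[-0.03,-0.29,0],[-0.05,-0.41,0],[-0.07,-0.52,0],[-0.1,-0.63,0],[-0.13,-0.75,0],[-0.17,-0.86,0],[-0.17,-0.86,0],[-0.17,-0.86,0]],"rotation":[[0,0,0],[0,0,0],[0,0,0],[0,0,0],[0,0,0],[0,0,0],[0,0,0],[0,0,0],[0,0,0],[0,0,0]],"grip":[1,1,1,1,1,1,1,1,1,1]}' >/dev/null; python3 trace.py 9 1.5
```

```text
t 19.0 pos [0.5852 0.0472] z 0.1105 |F| 8.5 Fpress 8.1 Ft 2.7 Fz -1.2 stage 0.56
board [0.678  0.0431 0.0511] res mm [-0.2 -0.   0.1  0.2  0.1  0.1 -0.1 -0.2 -0.   0.   0.  -0. ]
off -1.4 mm cmd-now [0.001  0.0014]
[[-0.01, -0.02, 0], [-0.05, -0.13, 0], [-0.1, -0.24, 0], [-0.15, -0.35, 0], [-0.2, -0.45, 0], [-0.26, -0.56, 0], [-0.32, -0.66, 0], [-0.39, -0.76, 0], [-0.39, -0.76, 0], [-0.39, -0.76, 0]]
```

```bash
python3 -m pendant '{"linear":[[-0.01,-0.02,0],[-0.05,-0.13,0],[-0.1,-0.24,0],[-0.15,-0.35,0],[-0.2,-0.45,0],[-0.26,-0.56,0],[-0.32,-0.66,0],[-0.39,-0.76,0],[-0.39,-0.76,0],[-0.39,-0.76,0]],"rotation":[[0,0,0],[0,0,0],[0,0,0],[0,0,0],[0,0,0],[0,0,0],[0,0,0],[0,0,0],[0,0,0],[0,0,0]],"grip":[1,1,1,1,1,1,1,1,1,1]}' >/dev/null; python3 trace.py 11 1.3
```

```text
t 19.9 pos [0.5817 0.054 ] z 0.1109 |F| 8.2 Fpress 7.4 Ft 3.5 Fz -0.8 stage 0.60
board [0.6781 0.0431 0.0503] res mm [-0.2 -0.   0.1  0.2  0.1  0.1 -0.1 -0.2 -0.   0.   0.1  0.  -0.1]
off -1.4 mm cmd-now [0.0002 0.0019]
[[-0.0, 0.0, 0], [-0.09, -0.11, 0], [-0.18, -0.23, 0], [-0.28, -0.33, 0], [-0.36, -0.41, 0], [-0.46, -0.51, 0], [-0.55, -0.61, 0], [-0.63, -0.71, 0], [-0.63, -0.71, 0], [-0.63, -0.71, 0]]
```

```bash
python3 -m pendant '{"linear":[[0,0,0],[-0.09,-0.11,0],[-0.18,-0.23,0],[-0.28,-0.33,0],[-0.36,-0.41,0],[-0.46,-0.51,0],[-0.55,-0.61,0],[-0.63,-0.71,0],[-0.63,-0.71,0],[-0.63,-0.71,0]],"rotation":[[0,0,0],[0,0,0],[0,0,0],[0,0,0],[0,0,0],[0,0,0],[0,0,0],[0,0,0],[0,0,0],[0,0,0]],"grip":[1,1,1,1,1,1,1,1,1,1]}' >/dev/null; python3 trace.py 12 1.3
```

```text
t 20.7 pos [0.5759 0.0604] z 0.1116 |F| 8.7 Fpress 7.8 Ft 3.9 Fz -0.6 stage 0.65
board [0.6781 0.0431 0.0493] res mm [-0.2 -0.   0.1  0.2  0.1  0.1 -0.2 -0.2 -0.1  0.1  0.1  0.1 -0.  -0.2]
off -1.3 mm cmd-now [-0.0008  0.0023]
[[0.04, 0.04, 0], [-0.05, -0.07, 0], [-0.14, -0.18, 0], [-0.23, -0.31, 0], [-0.31, -0.42, 0], [-0.39, -0.54, 0], [-0.47, -0.67, 0], [-0.55, -0.8, 0], [-0.55, -0.8, 0], [-0.55, -0.8, 0]]
```

```bash
python3 -m pendant '{"linear":[[0,0,0],[-0.05,-0.07,0],[-0.14,-0.18,0],[-0.23,-0.31,0],[-0.31,-0.42,0],[-0.39,-0.54,0],[-0.47,-0.67,0],[-0.55,-0.8,0],[-0.55,-0.8,0],[-0.55,-0.8,0]],"rotation":[[0,0,0],[0,0,0],[0,0,0],[0,0,0],[0,0,0],[0,0,0],[0,0,0],[0,0,0],[0,0,0],[0,0,0]],"grip":[1,1,1,1,1,1,1,1,1,1]}' >/dev/null; python3 trace.py 13 1.3
```

```text
t 21.5 pos [0.5695 0.0684] z 0.1115 |F| 9.8 Fpress 9.1 Ft 3.6 Fz 0.0 stage 0.68
board [0.6782 0.043  0.048 ] res mm [-0.2 -0.   0.1  0.2  0.1  0.  -0.2 -0.2 -0.   0.1  0.2  0.2  0.1 -0.1
 -0.3]
off -1.2 mm cmd-now [-0.0003  0.0019]
[[0.01, 0.01, 0], [-0.06, -0.13, 0], [-0.13, -0.27, 0], [-0.2, -0.42, 0], [-0.27, -0.56, 0], [-0.32, -0.7, 0], [-0.38, -0.86, 0], [-0.43, -1.01, 0], [-0.43, -1.01, 0], [-0.43, -1.01, 0]]
```

```bash
python3 -m pendant '{"linear":[[0.01,0.01,0],[-0.06,-0.13,0],[-0.13,-0.27,0],[-0.2,-0.42,0],[-0.27,-0.56,0],[-0.32,-0.7,0],[-0.38,-0.86,0],[-0.43,-1.01,0],[-0.43,-1.01,0],[-0.43,-1.01,0]],"rotation":[[0,0,0],[0,0,0],[0,0,0],[0,0,0],[0,0,0],[0,0,0],[0,0,0],[0,0,0],[0,0,0],[0,0,0]],"grip":[1,1,1,1,1,1,1,1,1,1]}' >/dev/null; python3 trace.py 13 1.2
```

```text
t 22.4 pos [0.5638 0.0785] z 0.1109 |F| 9.4 Fpress 7.9 Ft 5.0 Fz -1.2 stage 0.72
board [0.6782 0.043  0.0476] res mm [-0.2 -0.   0.1  0.2  0.1  0.  -0.2 -0.2 -0.   0.1  0.2  0.2  0.1 -0.1
 -0.3 -0.1]
off -1.3 mm cmd-now [0.0006 0.0018]
[[-0.01, -0.02, 0], [-0.05, -0.17, 0], [-0.1, -0.32, 0], [-0.14, -0.48, 0], [-0.17, -0.63, 0], [-0.2, -0.79, 0], [-0.22, -0.95, 0], [-0.24, -1.11, 0], [-0.24, -1.11, 0], [-0.24, -1.11, 0]]
```

```bash
python3 -m pendant '{"linear":[[-0.01,-0.02,0],[-0.05,-0.17,0],[-0.1,-0.32,0],[-0.14,-0.48,0],[-0.17,-0.63,0],[-0.2,-0.79,0],[-0.22,-0.95,0],[-0.24,-1.11,0],[-0.24,-1.11,0],[-0.24,-1.11,0]],"rotation":[[0,0,0],[0,0,0],[0,0,0],[0,0,0],[0,0,0],[0,0,0],[0,0,0],[0,0,0],[0,0,0],[0,0,0]],"grip":[1,1,1,1,1,1,1,1,1,1]}' >/dev/null; python3 trace.py 13 1.2
```

```text
t 23.2 pos [0.5601 0.0902] z 0.1104 |F| 8.5 Fpress 7.4 Ft 4.2 Fz -0.1 stage 0.76
board [0.6782 0.043  0.0482] res mm [-0.2 -0.   0.1  0.2  0.1  0.  -0.2 -0.3 -0.1  0.1  0.2  0.2  0.1 -0.1
 -0.3 -0.1  0.2]
off -1.3 mm cmd-now [0.0013 0.001 ]
[[-0.01, -0.09, 0], [-0.02, -0.25, 0], [-0.03, -0.4, 0], [-0.04, -0.57, 0], [-0.04, -0.73, 0], [-0.03, -0.88, 0], [-0.02, -1.05, 0], [-0.01, -1.2, 0], [-0.01, -1.2, 0], [-0.01, -1.2, 0]]
```

```bash
python3 -m pendant '{"linear":[[-0.01,-0.09,0],[-0.02,-0.25,0],[-0.03,-0.4,0],[-0.04,-0.57,0],[-0.04,-0.73,0],[-0.03,-0.88,0],[-0.02,-1.05,0],[-0.01,-1.2,0],[-0.01,-1.2,0],[-0.01,-1.2,0]],"rotation":[[0,0,0],[0,0,0],[0,0,0],[0,0,0],[0,0,0],[0,0,0],[0,0,0],[0,0,0],[0,0,0],[0,0,0]],"grip":[1,1,1,1,1,1,1,1,1,1]}' >/dev/null; python3 trace.py 13 1.2
```

```text
t 24.0 pos [0.5591 0.1027] z 0.1101 |F| 9.0 Fpress 7.7 Ft 4.5 Fz -0.6 stage 0.80
board [0.6781 0.0431 0.0491] res mm [-0.2  0.   0.1  0.2  0.1  0.  -0.2 -0.3 -0.1  0.   0.2  0.1  0.  -0.1
 -0.3 -0.2  0.1  0.3]
off -1.3 mm cmd-now [0.0016 0.0005]
[[0.01, -0.11, 0], [0.03, -0.26, 0], [0.06, -0.42, 0], [0.09, -0.58, 0], [0.13, -0.73, 0], [0.17, -0.88, 0], [0.21, -1.04, 0], [0.26, -1.19, 0], [0.26, -1.19, 0], [0.26, -1.19, 0]]
```

```bash
python3 -m pendant '{"linear":[[0.01,-0.11,0],[0.03,-0.26,0],[0.06,-0.42,0],[0.09,-0.58,0],[0.13,-0.73,0],[0.17,-0.88,0],[0.21,-1.04,0],[0.26,-1.19,0],[0.26,-1.19,0],[0.26,-1.19,0]],"rotation":[[0,0,0],[0,0,0],[0,0,0],[0,0,0],[0,0,0],[0,0,0],[0,0,0],[0,0,0],[0,0,0],[0,0,0]],"grip":[1,1,1,1,1,1,1,1,1,1]}' >/dev/null; python3 trace.py 13 1.2
```

```text
t 24.9 pos [0.5609 0.1156] z 0.1100 |F| 8.8 Fpress 8.0 Ft 3.5 Fz -0.5 stage 0.84
board [0.6781 0.0433 0.0501] res mm [-0.1  0.1  0.2  0.3  0.1  0.  -0.3 -0.3 -0.2 -0.   0.1  0.1  0.  -0.1
 -0.4 -0.3 -0.   0.2  0.4]
off -1.3 mm cmd-now [ 0.0017 -0.0004]
[[0.05, -0.15, 0], [0.11, -0.29, 0], [0.17, -0.44, 0], [0.24, -0.59, 0], [0.3, -0.73, 0], [0.37, -0.87, 0], [0.46, -1.02, 0], [0.54, -1.15, 0], [0.54, -1.15, 0], [0.54, -1.15, 0]]
```

```bash
python3 -m pendant '{"linear":[[0.05,-0.15,0],[0.11,-0.29,0],[0.17,-0.44,0],[0.24,-0.59,0],[0.3,-0.73,0],[0.37,-0.87,0],[0.46,-1.02,0],[0.54,-1.15,0],[0.54,-1.15,0],[0.54,-1.15,0]],"rotation":[[0,0,0],[0,0,0],[0,0,0],[0,0,0],[0,0,0],[0,0,0],[0,0,0],[0,0,0],[0,0,0],[0,0,0]],"grip":[1,1,1,1,1,1,1,1,1,1]}' >/dev/null; python3 trace.py 8 1.2; python3 - <<'E'
from h import *
a=manip.grab_frame("side");b=manip.grab_frame("top")
s=cv2.resize(a[145:215,245:345],None,fx=5,fy=5,interpolation=cv2.INTER_CUBIC)
t=cv2.resize(b[155:195,210:280],None,fx=7,fy=7,interpolation=cv2.INTER_CUBIC)[:, :490]
t=np.hstack([t,np.zeros((280,10,3),np.uint8)])
cv2.imwrite("pics/studs.png",np.vstack([s[:320],t])[...,::-1])
E
```

```text
t 25.7 pos [0.5658 0.1278] z 0.1101 |F| 6.4 Fpress 5.7 Ft 3.0 Fz -1.7 stage 0.88
board [0.678  0.0434 0.0509] res mm [-0.   0.2  0.2  0.3  0.1 -0.  -0.3 -0.4 -0.2 -0.1  0.1  0.1  0.  -0.1
 -0.4 -0.3 -0.1  0.1  0.3  0.4]
off -1.3 mm cmd-now [ 0.0015 -0.0008]
[[0.06, -0.09, 0], [0.11, -0.17, 0], [0.16, -0.25, 0], [0.21, -0.33, 0], [0.27, -0.4, 0], [0.34, -0.49, 0], [0.39, -0.57, 0], [0.45, -0.64, 0], [0.45, -0.64, 0], [0.45, -0.64, 0]]
```

View pics/studs.png

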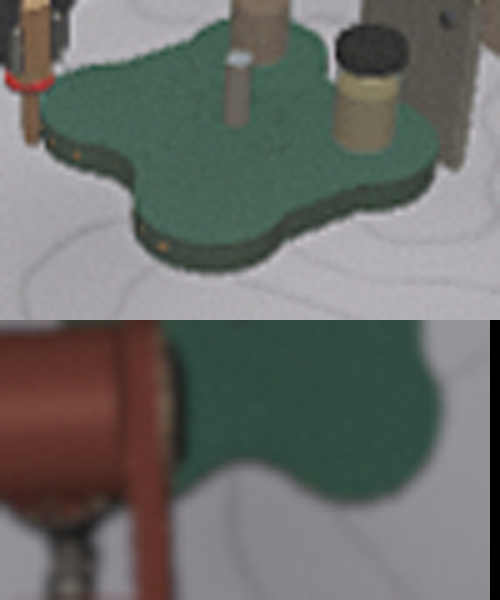

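Almost all studs now show only tiny flecks, e.g. (163,245) and (78,155). A 1.5 mm-proud dome would show about 30 px wide. I'll back off about 15 mm, which is inside the allowed band, to check stud1 where the stick hid it.

```bash
python3 -m pendant '{"linear":[[-0.15,-0.1,0],[-0.3,-0.2,0],[-0.5,-0.3,0],[-0.7,-0.4,0],[-0.9,-0.5,0],[-1.1,-0.6,0],[-1.3,-0.7,0],[-1.3,-0.7,0],[-1.3,-0.7,0],[-1.3,-0.7,0]],"rotation":[[0,0,0],[0,0,0],[0,0,0],[0,0,0],[0,0,0],[0,0,0],[0,0,0],[0,0,0],[0,0,0],[0,0,0]],"grip":[1,1,1,1,1,1,1,1,1,1]}';  python3 - <<'E'
from h import *
F=np.mean([manip.grab_frame("side").astype(float) for _ in range(4)],0).astype(np.uint8)
crop("side",240,155,60,50,13,"studs2.png",F)
# expected stud pixels
b=[.678,.0434,.0509];c,s=np.cos(b[2]),np.sin(b[2]);M=np.array([[c,-s],[s,c]])
for k,(y,a) in enumerate([(.06,20),(.06,-5),(.06,-30),(0,20),(0,-20),(-.06,30),(-.06,5),(-.06,-20)]):
    a=np.radians(a); q=(-.05*np.cos(a),y+.05*np.sin(a)) if y else (-.0602+.035*np.cos(a),.035*np.sin(a))
    w=M@(np.array(q)-[.06,0])+b[:2];u,v=proj("side",[*w,.043]);print(k+1,round((u-240+.5)*13),round((v-155+.5)*13))
E
```

```text
time: 26.63
tool_pos: [0.5544, 0.1332, 0.1114]
tool_rot: [0.0, 1.0, 0.026, 0.0]
contact_force: [-0.0, 1.1, -1.8]
gripper_width: 0.27
1 174 203
2 205 248
3 267 281
4 368 307
5 418 356
6 412 425
7 434 478
8 491 522
```

View pics/studs2.png

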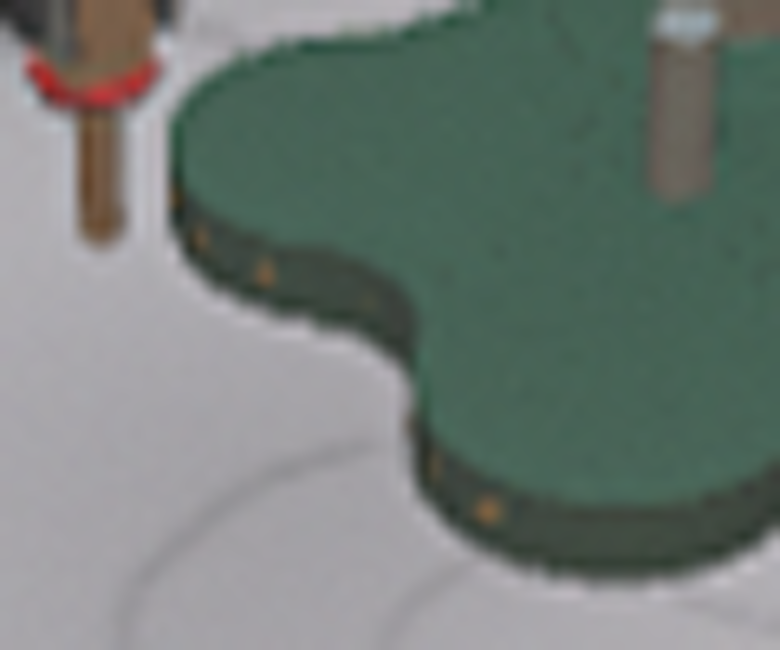

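All eight studs show only as flecks where predicted (e.g. (265,270), (487,510)); stud1 at (174,203) doesn't stand out of the outline. Heading back to the block.

```bash
python3 -m pendant '{"linear":[[-1,0,0],[-2.5,0,0],[-4,0,-1],[-4.5,1,-2.5],[-4.7,3,-4],[-5,5.5,-5.5],[-5.2,8.5,-7],[-5.5,11.5,-7.3],[-5.7,14.5,-7.3],[-6,17.5,-7.3]],"rotation":[[0,0,0],[0,0,0],[0,0,0],[0,0,0],[0,0,0],[0,0,0],[0,0,0],[0,0,0],[0,0,0],[0,0,0]],"grip":[1,1,1,1,1,1,1,1,1,1]}'
python3 -m pendant '{"linear":[[-0.1,3,0],[-0.3,6,0],[-0.4,9,0],[-0.6,12,0],[-0.7,15,0],[-0.8,18,0],[-0.8,20,0],[-0.8,21.5,0],[-0.8,21.5,0],[-0.8,21.5,0]],"rotation":[[0,0,0],[0,0,0],[0,0,0],[0,0,0],[0,0,0],[0,0,0],[0,0,0],[0,0,0],[0,0,0],[0,0,0]],"grip":[1,1,1,1,1,1,1,1,1,1]}'
```

```text
time: 27.67
tool_pos: [0.5032, -0.0459, 0.185]
tool_rot: [0.0, 1.0, 0.026, 0.001]
contact_force: [0.3, -0.5, -1.7]
gripper_width: 0.273
time: 28.5
tool_pos: [0.5066, -0.2597, 0.1841]
tool_rot: [-0.0, 1.0, 0.026, -0.0]
contact_force: [-0.3, 0.3, -0.8]
gripper_width: 0.275
```

```bash
echo '[0.5066,-0.2597,0.185,3.1]'>cmd.json; python3 plan.py .462 -.3266 .170 3.1
python3 -m pendant '{"linear":[[-1,1,0],[-2,2,0],[-3,3,0],[-4,4,0],[-4.81,5.5,0],[-4.81,6.4,0.5],[-4.81,6.44,1],[-4.81,6.44,1.5],[-4.81,6.44,1.5],[-4.81,6.44,1.5]],"rotation":[[0,0,0],[0,0,0],[0,0,0],[0,0,0],[0,0,0],[0,0,0],[0,0,0],[0,0,0],[0,0,0],[0,0,0]],"grip":[1,1,1,1,1,1,1,1,1,1]}'
python3 - <<'E'
from h import *
print(manip.state()["tool_pos"])
crop("side",270,215,70,80,7,"overhole.png")
E
```

```text
[-4.82, 6.44, 1.5] 0.0
time: 29.33
tool_pos: [0.4623, -0.3255, 0.1682]
tool_rot: [-0.001, 1.0, 0.027, -0.001]
contact_force: [-0.1, 0.2, -1.2]
gripper_width: 0.272
[ 0.46228771 -0.32550071  0.16823537]
```

View pics/overhole.png

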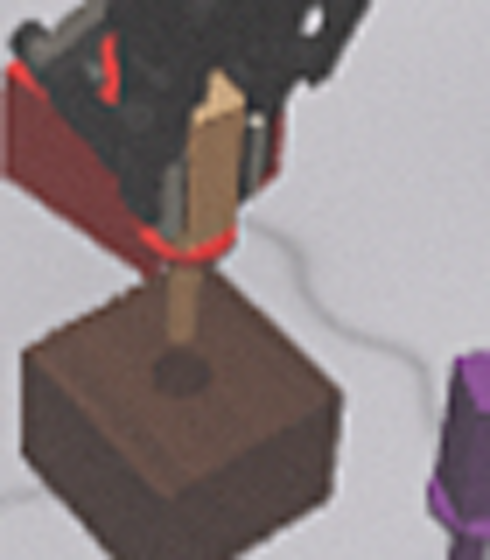

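```bash
python3 - <<'E'
from h import *
pp=lambda p:[round(float((a-o+.5)*7),1) for a,o in zip(proj("side",p),(270,215))]
x,y=.4623,-.3255
for z in(.080,.13,.135,.195):print(z,pp((x,y,z)))
for dx,dy in((.005,0),(0,.005)):print(dx,dy,pp((x+dx,y+dy,.08)))
print("hole",pp((x,y,.06)),atz("side",270+182/7-.5,215+373/7-.5,.06))
E
```

```text
0.08 [181.7, 337.6]
0.13 [188.6, 237.7]
0.135 [189.4, 227.3]
0.195 [198.5, 96.9]
0.005 0 [194.0, 332.4]
0 0.005 [174.0, 327.8]
hole [179.0, 375.7] [ 0.46386198 -0.32495594  0.06      ]
```

The stick hangs upright with its tip at (180,341), directly over the hole at (182,373); the offset is about 1.6 mm at most. Lowering it in.

```bash
python3 -m pendant '{"linear":[[0.05,0,0.6],[0.05,0,1.2],[0.05,0,2],[0.05,0,2.8],[0.05,0,3.6],[0.05,0,4.4],[0.05,0,5.2],[0.05,0,5.9],[0.05,0,6.4],[0.05,0,6.6]],"rotation":[[0,0,0],[0,0,0],[0,0,0],[0,0,0],[0,0,0],[0,0,0],[0,0,0],[0,0,0],[0,0,0],[0,0,0]],"grip":[1,1,1,1,1,1,1,1,1,1]}'
python3 -m pendant '{"linear":[[0,0,0],[0,0,0.05],[0,0,0.1],[0,0,0.15],[0,0,0.2],[0,0,0.25],[0,0,0.3],[0,0,0.3],[0,0,0.3],[0,0,0.3]],"rotation":[[0,0,0],[0,0,0],[0,0,0],[0,0,0],[0,0,0],[0,0,0],[0,0,0],[0,0,0],[0,0,0],[0,0,0]],"grip":[1,1,1,1,1,1,1,1,1,1]}'
```

```text
time: 30.22
tool_pos: [0.4623, -0.3262, 0.102]
tool_rot: [-0.001, 1.0, 0.026, -0.001]
contact_force: [-0.2, 0.1, -0.9]
gripper_width: 0.273
time: 31.05
tool_pos: [0.4628, -0.3267, 0.1003]
tool_rot: [0.0, 1.0, 0.026, 0.0]
contact_force: [0.0, -0.0, -1.2]
gripper_width: 0.275
```

```bash
python3 -m pendant '{"linear":[[0,0,0.05],[0,0,0.1],[0,0,0.15],[0,0,0.2],[0,0,0.25],[0,0,0.25],[0,0,0.25],[0,0,0.25],[0,0,0.25],[0,0,0.25]],"rotation":[[0,0,0],[0,0,0],[0,0,0],[0,0,0],[0,0,0],[0,0,0],[0,0,0],[0,0,0],[0,0,0],[0,0,0]],"grip":[1,1,1,1,1,1,1,1,1,1]}'
```

```text
time: 31.88
tool_pos: [0.4629, -0.3267, 0.0982]
tool_rot: [0.0, 1.0, 0.026, 0.0]
contact_force: [-0.7, 0.8, 3.1]
gripper_width: 0.27
```

```bash
python3 -m pendant '{"linear":[[0,0,0],[0,0,0],[0,0,0],[0,0,0],[0,0,0],[0,0,0],[0,0,0],[0,0,0],[0,0,0],[0,0,0]],"rotation":[[0,0,0],[0,0,0],[0,0,0],[0,0,0],[0,0,0],[0,0,0],[0,0,0],[0,0,0],[0,0,0],[0,0,0]],"grip":[0,0,0,0,0,0,0,0,0,0]}'
python3 -m pendant '{"linear":[[0,0,-1],[0,0,-2],[0,0,-4],[0,0,-6],[0,0,-8],[0,0,-10],[0,0,-12],[0,0,-14],[0,0,-14],[0,0,-14]],"rotation":[[0,0,0],[0,0,0],[0,0,0],[0,0,0],[0,0,0],[0,0,0],[0,0,0],[0,0,0],[0,0,0],[0,0,0]],"grip":[0,0,0,0,0,0,0,0,0,0]}'
python3 - <<'E'
from h import *
crop("side",235,125,110,180,3,"final.png")
E
```

```text
time: 32.72
tool_pos: [0.4628, -0.3267, 0.0978]
tool_rot: [0.0, 1.0, 0.026, 0.0]
contact_force: [-0.4, -0.2, 0.5]
gripper_width: 1.0
time: 33.55
tool_pos: [0.4636, -0.3273, 0.2406]
tool_rot: [0.002, 1.0, 0.026, 0.002]
contact_force: [-0.5, -0.0, -0.7]
gripper_width: 1.003
```

View pics/final.png

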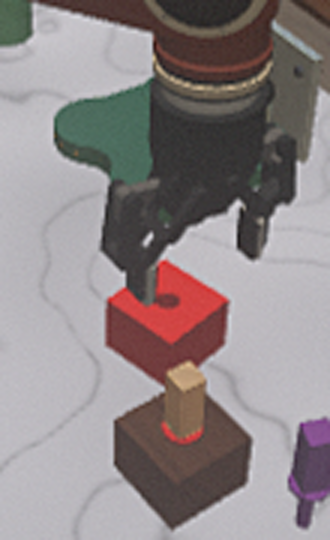

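The stick stands upright with its collar on the block at (183,435). The gripper is open and clear above it, so I'm handing in.

```bash
python3 -c "
from plant import manip
print(manip.job_done())"
```

```text
the job is handed in; nothing more can be done
None
```

I traced the stick along the scalloped edge from the -y end to the +y end in one unbroken run. I then stood it back in its block and handed the job in at about 34 s of the 72 s allowed. No verdict was reported.

- **Pressing force:** the readings at the end of each move showed 4–9 N against the edge and a total of at most 9.8 N sideways. Force between those readings was not seen.
- **Studs:** in the close-up afterwards, all eight showed only as small brass flecks where the fitted board put them, which I put at well under 1 mm proud. Stud6 sits right on the board's outline in that view, so it is the least clearly seen.
- **Edge fit:** contact points along the run matched the fitted board outline to within 0.4 mm, and no check disagreed.
- **Stick:** it met the block top at the height it was first gripped. The last picture shows it upright and released, with its collar on the block, and the open gripper clear above it.
- **Bystanders:** I did not measure them again after the run. The arm felt no unexpected contact in the end-of-move readings while carrying the stick.

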